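# Level the slab roller: three clicks on the low end, and hold

### The arm

A 6-joint arm with a two-finger parallel gripper is mounted at the origin on the work surface. World frame = base frame: x ahead of the robot, y to its left, z up, the work surface at z = 0. Lengths are in m, angles in rad, forces in N, time in s.
With the tool pointing down it reaches from about 0.3 to 0.875 m from the base axis. Payload 6.4 kg.
Tool frame: the origin (TCP) lies midway between the tips of the shut fingers; the grasp point (between the pads) lies behind it (ctrl.hold_point_z is the z of the grasp point in the tool frame, in m); z points along the fingers, y is the line along which they close (so a half turn about z gives the same grasp; the last joint's range is limited). The gripper opens to 88 mm and grips with 3 to 60 N. Pads are 18 mm wide; open, the fingers measure 123 mm over their backs; the gripper's body (75 mm by 187 mm) begins 45 mm behind the grasp point.
Start: joints at [-1.493, 0.181, 1.607, -0, 1.354, -0.206], TCP at [0.161, -0.552, 0.239] pointing down, gripper open.
Joint ranges: [-2.99, 2.99], [-0.89, 2.07], [0.3, 2.58], [-1.14, 4.28], [0, 2.63], [-3.12, 3.12]. Speed limits (rad/s): [2.57, 2.57, 3.01, 3.14, 3.14, 3.14].

### API

Orientations are given as a rotation vector (axis times angle).
In Python, from workcell import ctrl, eyes, sign_off gives the robot as it stands. The module is installed in compiled form; this text tells all that it offers.
- The arm moves only by the tool arm_command, never from a script. Its argument "moves" is a list of rows, each an object of numbers: "tx", "ty", "tz": the shift along the world's x, y, z in cm; "ax", "ay", "az": the turn, a rotation vector about the world's x, y, z in degrees; "gripper": the finger opening in cm, from 0 to 8.81. In form: [{"tx": .., "ty": .., "tz": .., "ax": .., "ay": .., "az": .., "gripper": ..}, ...]. A call has 1 to 20 rows; each row shifts and turns the commanded pose from where the row before left it; what a row does not reach is not made up. A row lasts 1/8 s, in which the tool goes at most 62.5 mm and 10.7 degrees, less where a joint would pass 70% of its speed; a pose out of reach is approached as far as the arm can. A call with a gripper value outside its range is refused whole. The fingers move at their own pace and stop on an object; the grip force is fixed at half the most. Time passes only in rows, so rows that do not move let the fingers close. It gives the time, the measured TCP pose, the force, the opening and the grip force at its end, in the units of the state.
- ctrl.observe(): the state, without advancing time (a new reading comes with each control period).
- eyes.capture(name): name is "side" or "top" or "wrist"; returns (picture, depth): 400x640x3 uint8, red, green, blue; 400x640 float32, m along the optical axis (not along the pixel's ray), 0 where there is no reading.
- eyes.camera_params(name): a dict with "vertical_fov" (degrees; the focal length in pixels is half the picture's height over the tangent of half this angle, whatever the lens; pixels are square), "cx", "cy" (the principal point, pixels), "rvec" (rotation vector, rad) and "tvec" (3), from world to camera coordinates, as OpenCV has them; the wrist camera has in their place "hand_eye" (4x4, takes a point from camera to tool coordinates, whose origin is the TCP and whose axes are the flange's). Camera axes: x right, y down, z forward; pixel columns grow to the right and rows downward; lengths in m; the calibration is good to about 2 mm. The wrist camera is an equidistant fisheye: a pixel r from the principal point sees the ray r / f radians off the axis. A picture is of the moment at which its call begins: read the wrist's pose just before it. camera_params takes no time and is no camera call.
- sign_off(): hands the job in; it is judged then, once.
Trained networks look in the newest picture that a camera, given by its name, has taken for a name from the list of things; names that differ only in an ending like _2 or _b are one class to them, and where a whole thing is asked for, a point or a joint stands for the part that bears it (a point fixed in the world has none). Each returns a list of dicts, best first, with "conf" (0 to 1); they miss things now and then, are a little off and sometimes report something else, mostly with a low value. They report only what shows in the picture. A call takes as long as a camera call.
- eyes.search_frame(name, camera): "position" ([column, row] as shares, 0 to 1, of the picture: columns of its width, rows of its height, amid what is visible of it).
- eyes.trace(name, camera): "region" (400x640 bool, what is visible of it) and "position" ([column, row] as shares, 0 to 1, of the picture: columns of its width, rows of its height, amid what is visible of it).
- eyes.pinpoint(name, camera): "position" ([column, row] as shares, 0 to 1, of the picture: columns of its width, rows of its height: a listed point, or the origin of a listed thing).
The state is a dict: "time": time; "joint_pos": joint angles; "qvel": joint speeds; "tau": joint torques, N m; "tcp_pos": TCP position; "eef_rot": TCP orientation; "ft_force": force on the tool from outside, world axes, zero at the start; "wrist_torque": the same for the moment, N m; "finger_gap": opening from 0.0 (shut) to 1.0 (fully open); "finger_force": force on a finger pad.
Only numpy, scipy, OpenCV 4.12 (cv2) and the standard library are available. Lean on these libraries where they do the work, as an engineer would, in place of code of your own. Each camera call takes 0.05 s, during which the arm holds its last target. There are 200 camera calls.

### The job

One end of the slab roller's upper roller has already been raised to the third stop; at the other end the index knob still stands at its zero stop, with its pointer on the broad mark. Find that low end, turn its knob clockwise by feel, three clicks to the third stop and not past it, so that the roller lies level, and finish still gripping the knob there so that it cannot slip while I tighten the lock screw. Leave the other knob as it is, and do not disturb the ware and tools lying about.

Things in the scene. Friction and masses are not known exactly. Their poses are not given: they have to be found in the camera images.
- slab_roller: the bench slab roller, fixed: rails with a plywood bed board 460 x 272 mm, its top 74 mm above the table, and a grey cheek at each end of the roller. Origin on the table under its middle; y runs along the roller from cheek to cheek, -x is the side nearest the robot. The knob axes stand at y = +170 and -170 mm. A crank, at most 110 mm high, stands out on the -y side.
- index_a (a joint): turn in rad of knob a, one of two like index knobs (on the +y or the -y cheek: varies), 0 at the zero stop, growing clockwise from above. A spring plunger makes stops every 24 degrees (0.419): 0 to 5, the third at 1.257; a click lifts that roller end 2 mm. About 0.3 N m leaves a stop; past half-way it snaps into the next, and it stays in a stop when let go.
- index_b (a joint): turn in rad of knob b, alike in every way: 0 at the zero stop, growing clockwise from above, stops every 0.419, the third at 1.257.
- roller: the upper roller, steel, 52 mm diameter, 276 mm long; origin at its middle, y axis along it. It rests at both ends on the bearing blocks that the knobs raise; at the start it is about 1 degree out of level.
- cup: loose bisque cup standing on the bed board, 68 mm across, 70 mm high; origin under its centre.
- rib: loose wooden rib (scraper) lying on the bed board beyond the roller, 90 x 45 x 8 mm; origin under its centre.
- planter: loose square clay box on the table, 100 x 100 x 85 mm; origin under its centre.
- tile_box: loose square dark clay box on the table, 85 x 85 x 65 mm; origin under its centre.
- slip_bottle: loose white plastic bottle on the table, 60 mm across, 150 mm high; origin under its centre.
- bowl: loose clay bowl on the table, 110 mm across, 50 mm high; origin under its centre.
- brush: loose brush lying on the table; origin under its middle.
- knob_a: knob a: an upright black bar, 50 mm long, 14 mm thick, from 167 to 203 mm above the table, gripped across its thickness from above. Origin on its vertical axis at the height to grip, 187 mm above the table; x lies along the bar, -x is the pointer end (at zero it looks along the machine's -x). Below: hub 36 mm across, and a steel index plate 82 mm across, its top 161 mm above the table.
- knob_b: knob b, with the same shape, sizes, origin and axes as knob a.
- pointer_a (a point): tip of the pointer nose at the foot of knob a's bar, 44 mm from its axis, 170 mm above the table; it passes over raised white marks, one per stop, the broad one at zero.
- pointer_b (a point): the same point on knob b.

How it is judged:
At the end, for the whole second after the job is handed in: The knob that began at zero stands in its third stop (within 5 degrees), at rest, still gripped by the fingers (contact force over 8 N); the other knob is still in its third stop; the roller is level within 0.3 degrees (value of joint index_a between 1.167 and 1.347 rad and velocity of joint index_a between -0.1 and 0.1 rad/s and value of joint index_b between 1.167 and 1.347 rad and angle between roller's own y axis and vertical between 1.5658 and 1.5758 rad and contact force between the fingers and knob_a above 8 N); the arm keeps its last pose, push and grip.
It fails at once if the low end's knob was run past the third stop (value of joint index_a above 1.48 rad).
It fails at once if the knob that was already set was turned out of its stop (value of joint index_b below 1.07 rad or value of joint index_b above 1.45 rad).
It fails at once if ware or a tool lying about was disturbed (distance of any of cup, rib, planter, tile_box, slip_bottle, bowl, brush from where it was at the start of the episode above 0.02 m).
It also fails if it takes over 42 s, if anything falls off the work surface, if the arm or the gripper's body presses on something with over 40 N, if the wrist force passes 120 N, or if a joint passes its speed limit or range.

## Working session

There is one attempt and no reset: what is moved stays moved. The work goes in short steps, Python scripts to look and compute and a tool call to move; the robot and the scene stay as the last step left them, time stands still between calls to the robot, and variables do not carry over. Pictures are saved under pics/ and viewed, at most 10 in all, crops included, and the job is handed in when it is done.

Besides the shell and the picture viewer there is one more tool, called after "Call:" by a JSON object that holds its "op" and its "data", one argument or row to a line. arm_command: Moves the arm, as the interface text tells. Its arguments: {"type":"object","properties":{"moves":{"type":"array","items":{"type":"object","properties":{"tx":{"type":"number"},"ty":{"type":"number"},"tz":{"type":"number"},"ax":{"type":"number"},"ay":{"type":"number"},"az":{"type":"number"},"gripper":{"type":"number"}}}}},"required":["moves"]}

```bash
mkdir -p pics
cat > h.py <<'E'
import numpy as np, cv2
from scipy.spatial.transform import Rotation as R
from workcell import ctrl, eyes, sign_off
def cam(name):
    p=eyes.camera_params(name); f=200/np.tan(np.radians(p["vertical_fov"])/2); return p,f
def ray(name,u,v,st=None):
    """origin, direction (world; direction has z_cam=1)"""
    p,f=cam(name); x=(u-p["cx"])/f; y=(v-p["cy"])/f
    if name=="wrist":
        r=np.hypot(x,y)+1e-12; d=np.array([x/r*np.tan(r),y/r*np.tan(r),1])
        st=st or ctrl.observe(); T=np.array(p["hand_eye"]); Rw=R.from_rotvec(st["eef_rot"]).as_matrix()
        return Rw@T[:3,3]+np.array(st["tcp_pos"]), Rw@T[:3,:3]@d
    Rm=R.from_rotvec(np.ravel(p["rvec"])).as_matrix(); return -Rm.T@np.ravel(p["tvec"]), Rm.T@d if 0 else Rm.T@np.array([x,y,1])
def atz(name,u,v,z,st=None):
    o,d=ray(name,u,v,st); return o+d*(z-o[2])/d[2]
def save(n,pic): cv2.imwrite(f"pics/{n}.png",cv2.cvtColor(pic,cv2.COLOR_RGB2BGR))
E
python3 - <<'E'
from h import *
s=ctrl.observe(); print(s["time"],s["tcp_pos"],s["eef_rot"],ctrl.hold_point_z)
for c in("top","side"):
    pic,d=eyes.capture(c); save(c+"1",pic)
    for n,z in(("knob_a",.187),("pointer_a",.17),("slab_roller",0),("cup",0),("slip_bottle",0),("planter",0),("tile_box",0),("bowl",0)):
        for r in eyes.pinpoint(n,c)[:3]:
            u,v=r["position"][0]*640,r["position"][1]*400
            print(c,n,round(r["conf"],2),round(u),round(v),atz(c,u,v,z).round(3))
print(ctrl.observe()["time"])
E
```

```text
0.0 [ 0.16097351 -0.55144481  0.23782248] [-3.10828943e+00 -4.44049021e-01 -1.93069435e-04] -0.0187
top knob_a 0.68 376 211 [ 0.515 -0.198  0.187]
top knob_a 0.59 278 204 [0.532 0.14  0.187]
top knob_a 0.51 449 214 [ 0.512 -0.448  0.187]
top pointer_a 0.77 262 204 [0.532 0.198 0.17 ]
top pointer_a 0.72 375 223 [ 0.474 -0.194  0.17 ]
top slab_roller 0.89 322 208 [ 0.533 -0.014  0.   ]
top cup 0.69 321 246 [ 0.386 -0.011  0.   ]
top slip_bottle 0.8 454 216 [ 0.515 -0.514  0.   ]
top planter 0.76 182 222 [0.464 0.52  0.   ]
top tile_box 0.81 202 182 [0.62  0.451 0.   ]
top tile_box 0.46 452 216 [ 0.513 -0.506  0.   ]
top bowl 0.93 444 186 [ 0.628 -0.476  0.   ]
side knob_a 0.87 362 162 [ 0.524 -0.209  0.187]
side knob_a 0.72 285 213 [0.536 0.142 0.187]
side knob_a 0.19 187 305 [0.48  0.509 0.187]
side pointer_a 0.9 372 173 [ 0.477 -0.198  0.17 ]
side pointer_a 0.56 274 229 [0.526 0.195 0.17 ]
side slab_roller 0.66 325 229 [ 0.534 -0.036  0.   ]
side cup 0.86 358 235 [ 0.436 -0.087  0.   ]
side cup 0.48 370 177 [ 0.596 -0.376  0.   ]
side planter 0.76 203 355 [0.467 0.516 0.   ]
side tile_box 0.88 188 307 [0.617 0.454 0.   ]
0.9
```

View pics/top1.png

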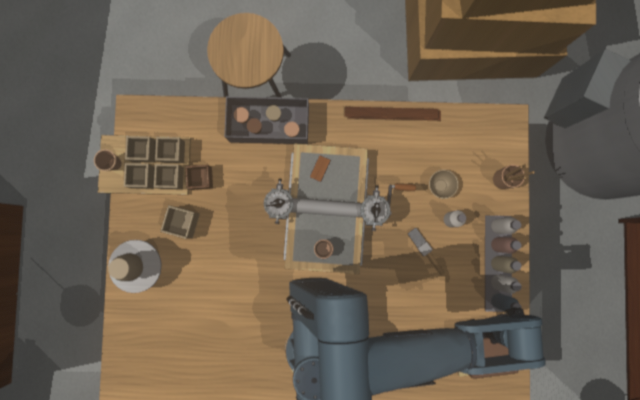

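View pics/side1.png

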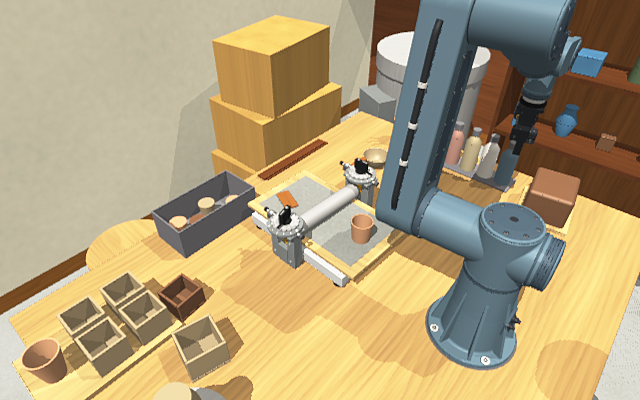

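Call:
{"op": "arm_command", "data": {
  "moves": [
    {"tz": 4,"tx": 1},
    {"tx": 3,"ty": 3,"az": -2,"tz": 2},
    {"tx": 3,"ty": 3,"az": -2},
    {"tx": 3,"ty": 3,"az": -2},
    {"tx": 3,"ty": 3,"az": -2},
    {"tx": 3,"ty": 3,"az": -2},
    {"tx": 3,"ty": 3,"az": -2},
    {"tx": 3,"ty": 3,"az": -2},
    {"tx": 3,"ty": 3,"az": -2},
    {"tx": 3,"ty": 3,"az": -2},
    {"tx": 3,"ty": 3,"az": -1},
    {"tx": 3,"ty": 3},
    {"tx": 2,"ty": 2},
    {},
    {}
  ]
}}

```text
schema error: expected keys tx, ty, tz, ax, ay, az, gripper
```

Run:
```python
from h import *
s=ctrl.observe(); print(s["time"],s["tcp_pos"],s["eef_rot"],s["joint_pos"],s["ft_force"],s["wrist_torque"])
pic,d=eyes.capture("wrist"); save("w1",pic)
for n,z in(("knob_a",.187),("pointer_a",.17)):
    for r in eyes.pinpoint(n,"wrist")[:3]:
        u,v=r["position"][0]*640,r["position"][1]*400
        print(n,round(r["conf"],2),round(u),round(v),atz("wrist",u,v,z,s).round(4))
for r in eyes.trace("knob_a","wrist")[:3]:
    m=r["region"]; v,u=np.nonzero(m)
    c=cv2.minAreaRect(np.stack([u,v],1).astype(np.float32)); print(r["conf"],r["position"],m.sum(),c)
    pts=np.array([atz("wrist",a,b,.203,s) for a,b in zip(u,v)])[:,:2]
    print(pts.mean(0),cv2.minAreaRect((pts*1000).astype(np.float32)))
```

```text
0.9 [ 0.16102536 -0.55201146  0.23873623] [3.11000446e+00 4.44307389e-01 2.74693914e-05] [-1.49329936e+00  1.80776042e-01  1.60698288e+00  1.85792540e-05
  1.35382413e+00 -2.06314395e-01] [-0.64997273  0.08410012  0.56485629] [ 0.01898234 -0.00707992 -0.00868366]
```

View pics/w1.png

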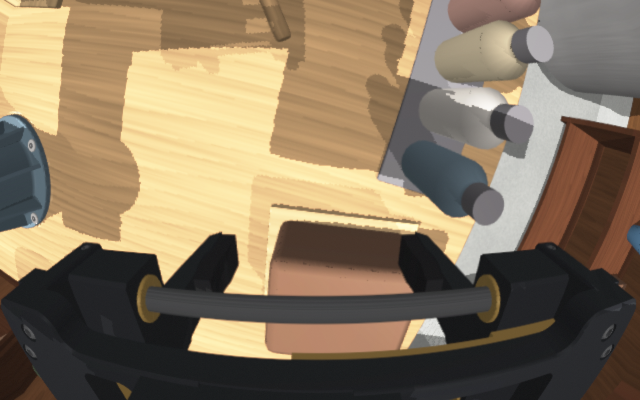

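Call:
{"op": "arm_command", "data": {
  "moves": [
    {"tx": 0,"ty": 0,"tz": 5,"ax": 0,"ay": 0,"az": 0,"gripper": 8.8},
    {"tx": 3,"ty": 3,"tz": 1,"ax": 0,"ay": 0,"az": -2,"gripper": 8.8},
    {"tx": 3,"ty": 3,"tz": 0,"ax": 0,"ay": 0,"az": -2,"gripper": 8.8},
    {"tx": 3,"ty": 3,"tz": 0,"ax": 0,"ay": 0,"az": -2,"gripper": 8.8},
    {"tx": 3,"ty": 3,"tz": 0,"ax": 0,"ay": 0,"az": -2,"gripper": 8.8},
    {"tx": 3,"ty": 3,"tz": 0,"ax": 0,"ay": 0,"az": -2,"gripper": 8.8},
    {"tx": 3,"ty": 3,"tz": 0,"ax": 0,"ay": 0,"az": -2,"gripper": 8.8},
    {"tx": 3,"ty": 3,"tz": 0,"ax": 0,"ay": 0,"az": -2,"gripper": 8.8},
    {"tx": 3,"ty": 3,"tz": 0,"ax": 0,"ay": 0,"az": -2,"gripper": 8.8},
    {"tx": 3,"ty": 3,"tz": 0,"ax": 0,"ay": 0,"az": -2,"gripper": 8.8},
    {"tx": 3,"ty": 3,"tz": 0,"ax": 0,"ay": 0,"az": -1,"gripper": 8.8},
    {"tx": 3,"ty": 3,"tz": 0,"ax": 0,"ay": 0,"az": 0,"gripper": 8.8},
    {"tx": 3,"ty": 2,"tz": 0,"ax": 0,"ay": 0,"az": 0,"gripper": 8.8},
    {"tx": 0,"ty": 0,"tz": 0,"ax": 0,"ay": 0,"az": 0,"gripper": 8.8},
    {"tx": 0,"ty": 0,"tz": 0,"ax": 0,"ay": 0,"az": 0,"gripper": 8.8}
  ]
}}

```text
time: 2.98
tcp_pos: [0.5206, -0.2022, 0.2985]
eef_rot: [3.141, -0.075, -0.001]
ft_force: [0.4, 0.1, -0.6]
finger_gap: 0.995
finger_force: 0.0
```

```bash
cat > look.py <<'E'
from h import *
import sys
s=ctrl.observe(); print(s["time"],s["tcp_pos"],s["eef_rot"],s["joint_pos"],s["ft_force"],s["wrist_torque"])
pic,d=eyes.capture("wrist"); save(sys.argv[1],pic)
for n,z in(("knob_a",.187),("pointer_a",.17)):
    for r in eyes.pinpoint(n,"wrist")[:3]:
        u,v=r["position"][0]*640,r["position"][1]*400
        print(n,round(r["conf"],2),round(u),round(v),atz("wrist",u,v,z,s).round(4))
for r in eyes.trace("knob_a","wrist")[:2]:
    m=r["region"]; v,u=np.nonzero(m); print(r["conf"],m.sum())
    pts=np.array([atz("wrist",a,b,.203,s) for a,b in zip(u,v)])[:,:2]
    print(pts.mean(0),cv2.minAreaRect((pts*1000).astype(np.float32)))
E
python3 look.py w2
```

```text
2.975 [ 0.52059107 -0.20219823  0.29852427] [ 3.14060433e+00 -7.45815460e-02 -1.14105280e-03] [-5.82724364e-01  9.95444203e-02  1.57720710e+00 -4.74934988e-04
  1.46540256e+00  1.03560816e+00] [ 0.38941081  0.11559606 -0.61830375] [ 0.02637169 -0.02003811 -0.00489762]
knob_a 0.84 310 191 [ 0.5203 -0.1952  0.187 ]
knob_a 0.74 35 193 [0.535  0.1474 0.187 ]
knob_a 0.17 12 206 [0.5201 0.2143 0.187 ]
pointer_a 0.9 32 198 [0.5247 0.1809 0.17  ]
pointer_a 0.62 316 232 [ 0.4735 -0.198   0.17  ]
pointer_a 0.31 39 193 [0.5309 0.1611 0.17  ]
0.83 2008
[0.54461266 0.09107357] ((535.4530639648438, 101.17076873779297), (69.29295349121094, 106.29014587402344), 35.3371467590332)
0.72 5183Traceback (most recent call last):
  File "look.py", line 11, in <module>
    pts=np.array([atz("wrist",a,b,.203,s) for a,b in zip(u,v)])[:,:2]
                  ~~~^^^^^^^^^^^^^^^^^^^^
  File "h.py", line 15, in atz
    o,d=ray(name,u,v,st); return o+d*(z-o[2])/d[2]
        ~~~^^^^^^^^^^^^^
  File "h.py", line 8, in ray
    p,f=cam(name); x=(u-p["cx"])/f; y=(v-p["cy"])/f
        ~~~^^^^^^
  File "h.py", line 5, in cam
    p=eyes.camera_params(name); f=200/np.tan(np.radians(p["vertical_fov"])/2); return p,f
ValueError: time passes only in moves, steps and waits
```

View pics/w2.png

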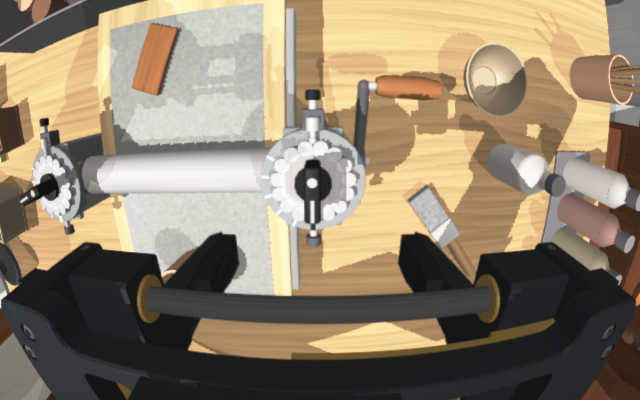

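Run:
```python
from h import *
s=ctrl.observe()
for u,v,z in((312,183,.203),(312,183,.205),(313,222,.203),(313,240,.17),(313,180,.164),(313,178,.161),(262,180,.161),(366,180,.161)): print(u,v,z,atz("wrist",u,v,z,s).round(4))
pic=cv2.imread("pics/w2.png")[130:260,240:390]; cv2.imwrite("pics/w2c.png",cv2.resize(pic,None,fx=5,fy=4.5,interpolation=cv2.INTER_CUBIC) if 0 else cv2.resize(pic,None,fx=4.5,fy=4.5,interpolation=cv2.INTER_CUBIC))
```

```text
312 183 0.203 [ 0.5317 -0.1989  0.203 ]
312 183 0.205 [ 0.5322 -0.199   0.205 ]
313 222 0.203 [ 0.4975 -0.1979  0.203 ]
313 240 0.17 [ 0.4645 -0.1955  0.17  ]
313 180 0.164 [ 0.5237 -0.1987  0.164 ]
313 178 0.161 [ 0.5249 -0.1987  0.161 ]
262 180 0.161 [ 0.5255 -0.1498  0.161 ]
366 180 0.161 [ 0.5205 -0.2491  0.161 ]
```

View pics/w2c.png

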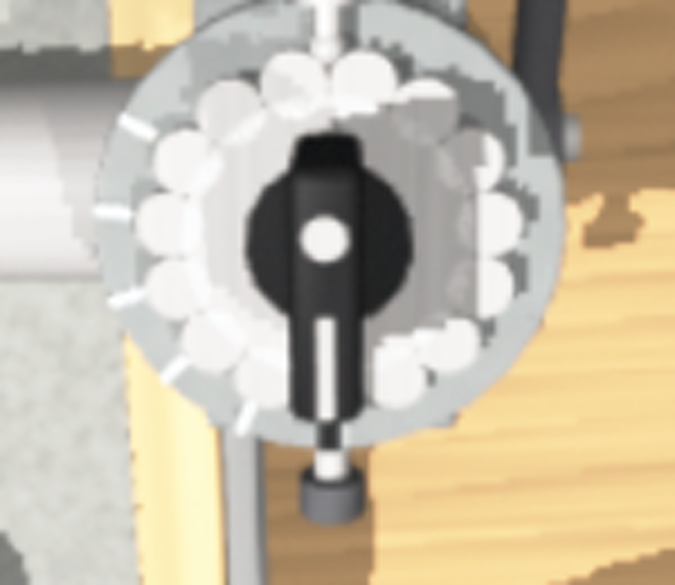

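Call:
{"op": "arm_command", "data": {
  "moves": [
    {"tx": 0,"ty": 0.4,"tz": -3,"ax": 0,"ay": 0,"az": 0,"gripper": 8.8},
    {"tx": 0,"ty": 0,"tz": -3,"ax": 0,"ay": 0,"az": 0,"gripper": 8.8},
    {"tx": 0,"ty": 0,"tz": -3,"ax": 0,"ay": 0,"az": 0,"gripper": 8.8},
    {"tx": 0,"ty": 0,"tz": -2,"ax": 0,"ay": 0,"az": 0,"gripper": 8.8},
    {"tx": 0,"ty": 0,"tz": -1,"ax": 0,"ay": 0,"az": 0,"gripper": 8.8},
    {"tx": 0,"ty": 0,"tz": -0.7,"ax": 0,"ay": 0,"az": 0,"gripper": 8.8},
    {"tx": 0,"ty": 0,"tz": 0,"ax": 0,"ay": 0,"az": 0,"gripper": 8.8}
  ]
}}

```text
time: 4.05
tcp_pos: [0.521, -0.1982, 0.1719]
eef_rot: [3.141, -0.076, 0.0]
ft_force: [-0.3, 0.4, 0.1]
finger_gap: 0.998
finger_force: 0.0
```

```bash
sed -i 's/\[:2\]:$/[:0]:/' look.py; python3 look.py w3
```

```text
4.05 [ 0.52100541 -0.19822572  0.171865  ] [ 3.14061089e+00 -7.55175914e-02  1.49264894e-04] [-5.76476409e-01  2.11157384e-01  1.71358806e+00 -1.39627185e-05
  1.21672751e+00  1.04240651e+00] [-0.34583181  0.42097373  0.12962873] [0.06128449 0.01521638 0.01331065]
knob_a 0.65 316 267 [ 0.5205 -0.1975  0.187 ]
```

View pics/w3.png

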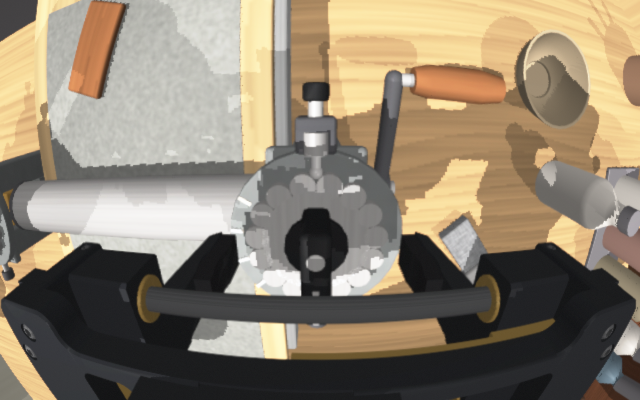

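The knob's bar (column ~316, rows 210–300) stands midway between the fingers (columns 237 and 401), aligned with the tool; nothing is touched.

Call:
{"op": "arm_command", "data": {
  "moves": [
    {"tx": 0,"ty": 0,"tz": 0,"ax": 0,"ay": 0,"az": 0,"gripper": 4},
    {"tx": 0,"ty": 0,"tz": 0,"ax": 0,"ay": 0,"az": 0,"gripper": 2.5},
    {"tx": 0,"ty": 0,"tz": 0,"ax": 0,"ay": 0,"az": 0,"gripper": 0.5},
    {"tx": 0,"ty": 0,"tz": 0,"ax": 0,"ay": 0,"az": 0,"gripper": 0.5},
    {"tx": 0,"ty": 0,"tz": 0,"ax": 0,"ay": 0,"az": 0,"gripper": 0.5},
    {"tx": 0,"ty": 0,"tz": 0,"ax": 0,"ay": 0,"az": 0,"gripper": 0.5},
    {"tx": 0,"ty": 0,"tz": 0,"ax": 0,"ay": 0,"az": 0,"gripper": 0.5},
    {"tx": 0,"ty": 0,"tz": 0,"ax": 0,"ay": 0,"az": 0,"gripper": 0.5}
  ]
}}

```text
time: 5.25
tcp_pos: [0.521, -0.1971, 0.1717]
eef_rot: [-3.139, 0.075, 0.0]
ft_force: [0.8, 5.0, 1.4]
finger_gap: 0.158
finger_force: 30.0
```

```bash
cat > st.py <<'E'
from h import *
s=ctrl.observe(); Rm=R.from_rotvec(s["eef_rot"]).as_matrix()
print(s["time"],s["tcp_pos"].round(4),"yaw",np.degrees(np.arctan2(Rm[1,0],Rm[0,0])).round(2),"q6",s["joint_pos"][5].round(3),"F",s["ft_force"].round(2),"M",s["wrist_torque"].round(3),s["finger_gap"],s["finger_force"])
E
python3 st.py
```

```text
5.25 [ 0.521  -0.1971  0.1717] yaw -2.74 q6 1.042 F [0.82 4.99 1.37] M [ 0.85  -0.05   0.059] 0.15781647507261168 30.000228309072554
```

Call:
{"op": "arm_command", "data": {
  "moves": [
    {"tx": 0,"ty": 0.1,"tz": 0,"ax": 0,"ay": 0,"az": -6,"gripper": 0.5},
    {"tx": 0,"ty": 0,"tz": 0,"ax": 0,"ay": 0,"az": -6,"gripper": 0.5}
  ]
}}

```text
time: 5.5
tcp_pos: [0.5209, -0.1973, 0.1717]
eef_rot: [3.114, -0.406, -0.0]
ft_force: [-1.7, -2.2, -1.0]
finger_gap: 0.156
finger_force: 30.1
```

```bash
python3 st.py
```

```text
5.5 [ 0.5209 -0.1973  0.1717] yaw -14.86 q6 1.256 F [-1.74 -2.22 -1.02] M [-0.364  0.25  -0.111] 0.15625602757761292 30.125007396563888
```

Call:
{"op": "arm_command", "data": {
  "moves": [
    {"tx": 0,"ty": 0,"tz": 0,"ax": 0,"ay": 0,"az": -6,"gripper": 0.5},
    {"tx": 0,"ty": 0,"tz": 0,"ax": 0,"ay": 0,"az": -6,"gripper": 0.5},
    {"tx": 0,"ty": 0,"tz": 0,"ax": 0,"ay": 0,"az": 0,"gripper": 0.5}
  ]
}}

```text
time: 5.88
tcp_pos: [0.5208, -0.1975, 0.1717]
eef_rot: [3.056, -0.725, -0.0]
ft_force: [-2.0, -1.9, 0.4]
finger_gap: 0.153
finger_force: 30.0
```

```bash
python3 st.py
```

```text
5.875 [ 0.5208 -0.1975  0.1717] yaw -26.7 q6 1.462 F [-1.97 -1.92  0.39] M [-0.343  0.218 -0.114] 0.15313151033150846 30.00049129128456
```

```bash
python3 look.py w4
python3 - <<'E'
import cv2
p=cv2.imread("pics/w4.png")[120:340,200:440]; cv2.imwrite("pics/w4c.png",cv2.resize(p,None,fx=2.5,fy=2.5,interpolation=2))
E
```

```text
5.875 [ 0.52078092 -0.19747391  0.17168511] [ 3.05586344e+00 -7.25159017e-01 -4.23874934e-04] [-5.75031546e-01  2.10535748e-01  1.71473305e+00 -9.67549674e-04
  1.21628747e+00  1.46208320e+00] [-1.97487695 -1.91882345  0.39143109] [-0.34324844  0.21772515 -0.11376768]
knob_a 0.7 319 268 [ 0.5199 -0.1976  0.187 ]
knob_a 0.6 27 352 [0.5361 0.1336 0.187 ]
pointer_a 0.69 32 354 [0.5242 0.1701 0.17  ]
```

View pics/w4c.png

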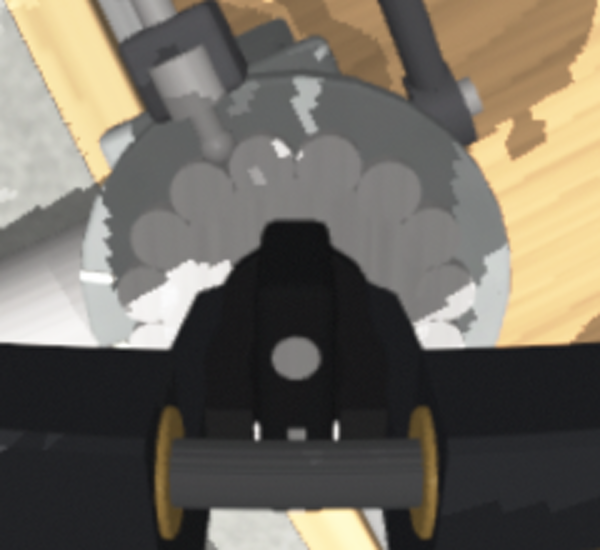

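The bar is aligned with the fingers and the plunger sits in a notch: first stop. Next click.

Call:
{"op": "arm_command", "data": {
  "moves": [
    {"tx": 0,"ty": 0,"tz": 0,"ax": 0,"ay": 0,"az": -4,"gripper": 0.5},
    {"tx": 0,"ty": 0,"tz": 0,"ax": 0,"ay": 0,"az": -4,"gripper": 0.5}
  ]
}}

```text
time: 6.32
tcp_pos: [0.5209, -0.1974, 0.1717]
eef_rot: [2.997, -0.937, -0.0]
ft_force: [-2.5, -3.0, -0.8]
finger_gap: 0.17
finger_force: 32.4
```

```bash
python3 st.py
```

```text
6.325 [ 0.5209 -0.1974  0.1717] yaw -34.73 q6 1.602 F [-2.45 -2.97 -0.84] M [-0.421  0.263  0.81 ] 0.17016703208108502 32.414476037956774
```

Call:
{"op": "arm_command", "data": {
  "moves": [
    {"tx": 0,"ty": 0,"tz": 0,"ax": 0,"ay": 0,"az": -4,"gripper": 0.5},
    {"tx": 0,"ty": 0,"tz": 0,"ax": 0,"ay": 0,"az": -6,"gripper": 0.5},
    {"tx": 0,"ty": 0,"tz": 0,"ax": 0,"ay": 0,"az": -6,"gripper": 0.5},
    {"tx": 0,"ty": 0,"tz": 0,"ax": 0,"ay": 0,"az": 0,"gripper": 0.5}
  ]
}}

```text
time: 6.82
tcp_pos: [0.5204, -0.1977, 0.1717]
eef_rot: [2.837, -1.346, -0.001]
ft_force: [-3.3, -5.1, 0.3]
finger_gap: 0.157
finger_force: 30.0
```

```bash
python3 st.py
```

```text
6.825 [ 0.5204 -0.1977  0.1717] yaw -50.75 q6 1.882 F [-3.27 -5.1   0.32] M [-0.67   0.604 -0.159] 0.15746920822290003 30.000228532589972
```

Call:
{"op": "arm_command", "data": {
  "moves": [
    {"tx": 0,"ty": 0,"tz": 0,"ax": 0,"ay": 0,"az": -4,"gripper": 0.5},
    {"tx": 0,"ty": 0,"tz": 0,"ax": 0,"ay": 0,"az": -4,"gripper": 0.5}
  ]
}}

```text
time: 7.08
tcp_pos: [0.5205, -0.1977, 0.1717]
eef_rot: [2.736, -1.54, -0.001]
ft_force: [-2.8, -4.4, 0.5]
finger_gap: 0.168
finger_force: 32.4
```

```bash
python3 st.py
```

```text
7.075 [ 0.5205 -0.1977  0.1717] yaw -58.72 q6 2.021 F [-2.8  -4.36  0.49] M [-0.611  0.564  0.74 ] 0.16775418850051582 32.35416155483108
```

Call:
{"op": "arm_command", "data": {
  "moves": [
    {"tx": 0,"ty": 0,"tz": 0,"ax": 0,"ay": 0,"az": -4,"gripper": 0.5},
    {"tx": 0,"ty": 0,"tz": 0,"ax": 0,"ay": 0,"az": -6,"gripper": 0.5},
    {"tx": 0,"ty": 0,"tz": 0,"ax": 0,"ay": 0,"az": -6,"gripper": 0.5},
    {"tx": 0,"ty": 0,"tz": 0,"ax": 0,"ay": 0,"az": 0,"gripper": 0.5},
    {"tx": 0,"ty": 0,"tz": 0,"ax": 0,"ay": 0,"az": 0,"gripper": 0.5},
    {"tx": 0,"ty": 0,"tz": 0,"ax": 0,"ay": 0,"az": 0,"gripper": 0.5}
  ]
}}

```text
time: 7.82
tcp_pos: [0.52, -0.1978, 0.1717]
eef_rot: [2.496, -1.904, -0.002]
ft_force: [-5.7, -4.8, 1.7]
finger_gap: 0.154
finger_force: 30.0
```

```bash
python3 st.py; python3 look.py w5;  python3 - <<'E'
from h import *
import cv2
p=cv2.imread("pics/w5.png")[120:340,200:440]; p=cv2.resize(p,None,fx=1.5,fy=1.5)
q,_=eyes.capture("top"); q=cv2.resize(q[150:260,240:420,::-1],None,fx=2.4,fy=3*330/330)
o=np.zeros((330,360+q.shape[1],3),np.uint8); o[:,:360]=p; o[:q.shape[0],360:]=q; cv2.imwrite("pics/w5c.png",o)
E
```

```text
7.825 [ 0.52   -0.1978  0.1717] yaw -74.69 q6 2.3 F [-5.74 -4.8   1.66] M [-0.701  0.876 -0.214] 0.15447023378672475 29.999891510233283
7.825 [ 0.52000973 -0.19780107  0.17167697] [ 2.49569097e+00 -1.90443251e+00 -1.71287537e-03] [-0.57557783  0.21027824  1.71506248 -0.00232501  1.21751388  2.29967451] [-5.73858685 -4.79904024  1.66442844] [-0.70133026  0.87563409 -0.21439495]
knob_a 0.65 317 267 [ 0.5212 -0.1975  0.187 ]
```

View pics/w5c.png

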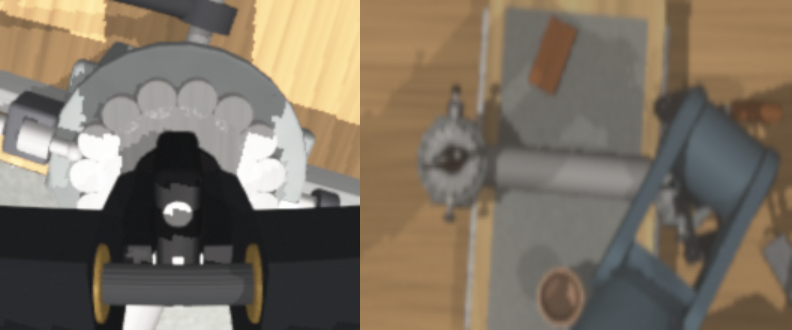

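The bar at (178,190) is aligned with the fingers, with the plunger in its notch at (60,145). The arm has turned 72.0° with residual moment −0.2 N m, so the knob is in the third stop and gripped at 30 N. The cup and rib haven't moved.

```bash
python3 -c "
from workcell import sign_off
print(sign_off())"
```

```text
the job is handed in; nothing more can be done
None
```

I turned the low (-y) end's knob clockwise three clicks to its third stop and left it gripped there at 30 N; the other knob was not touched, and the ware I could see had not moved. I handed the job in at about 8 s on the robot's clock, and `sign_off()` gave no verdict back.

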